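# Snap a sample tube into the spring clips of a shaker

## Task

Load the capped sample tube that lies on the bench into the empty pair of spring clips on the shaker: cap towards the upturned end plate, pressed down until both clips snap round the barrel, and pushed along until the cap butts against the end plate. The tray's height has been set by hand and it floats on springs, so feel your way down and press gently: never drive the tray onto its stops.

Things in the scene. Friction and masses are not known exactly. Their poses are not given: they have to be found in the camera images.
- tube: The tube to load: clear-white plastic, blue screw cap, 120 mm long, 18 g give or take a third, lying on the bench. Origin under its middle; axis along its y, 10 mm up its z. Cap: y = -60 to -44 mm, 20 mm across, flat-sided, so it does not roll; barrel round, 16 mm in diameter, straight from y = -44 to about +38 mm, then a cone to y = +60 mm. On the bench the tip end sags 2 mm.
- tube_mid (a point): Point on the loose tube's axis, 58 mm from its cap's top; axes as the tube's. Lies straight above row_low when the tube is fully home. A good place to grip: the lengths of barrel that go into the clips stay free.
- tube_cap (a point): Centre of the flat top of the loose tube's cap (its -y end), on the axis; axes as the tube's.
- tube_tip (a point): Point of the cone at the other end of the loose tube (its +y end), on the axis; axes as the tube's.
- shaker: Housing of the tube shaker, fixed on the bench: white box 156 (x) x 196 (y) x 44 mm, panel with dial on its front (-x); origin at the centre of its underside. Over it a sprung aluminium tray, 138 x 132 mm, has two rows of clips, 36 mm before (-x, empty) and behind (+x, holding a tube) the centre, and along its right edge (-y) an upturned end plate, inner face at y = -58 mm, 3 mm thick.
- row_low (a point): Fixed point on the housing, 98 mm above the bench, under the middle of the empty row; a seated tube lies along its y, z is up. The tray's height is set by hand and not measured: the axis of a seated tube lies 0 to 38 mm above this point (any value), the tray's top 24 mm below that axis, the end plate's edge 8 mm above it. The two clips are at y = -26 and +26 mm, 10 mm wide on feet 16 mm wide.
- tray (a joint): How far the sprung tray is pushed down from its rest, in m: 0 at rest, 0.0145 on its stops. It starts to give at about 1 N, then takes 1.4 N per mm (about 19 N at 0.013) and springs back when let go. Says nothing of the height at which it was set.
- cushion_1 (a joint): How far (m) the sprung rubber cushion of the clip at the end plate's side is pressed down: 0 free, 0.0027 at most; about 0.001 to 0.002 under a seated tube, which it holds up against the lips with 1 to 2 N. Each clip: two sprung steel fingers, rounded lips 5 mm above the seated axis and 11 mm apart, flaring to 23 mm apart 11 mm above it; free cushion top 5.8 mm below it.
- cushion_2 (a joint): The same for the cushion of the other clip, at the tube's tip side. The row's two clips together snap at a push of about 8 to 15 N on the tube, and the push falls off sharply as they do; a tube laid on the lips lies 10 to 11 mm above the seat. A seated tube can still be slid lengthwise with a push of about 3 to 7 N.
- petri: Small round petri dish with lid, 58 mm across, 15 mm high, lying near by; not part of the job. Origin at the centre of its underside.
- slide_box: Card box of glass slides, 35 x 86 x 29 mm, standing near by; not part of the job. Origin at the centre of its underside.
- marker: Black lab marker, 124 mm long, 11 mm thick, lying near the front left; not part of the job. Origin under its middle.
Mind the look-alikes: they are no part of the job. Leave any purple look-alike of the tube alone.

How it is judged:
At the end, for the whole second after the job is handed in: The tube lies at rest and level (within 0.05 rad) in the empty row, held by both clips down on both cushions (each pressed in over 0.4 mm), both ends within 3 mm of the row's middle line, its cap's top within 2 mm of the end plate; the tray is back up (within 2 mm) (x of tube_cap in the frame of row_low between -0.003 and 0.003 m and x of tube_tip in the frame of row_low between -0.003 and 0.003 m and y of tube_cap in the frame of row_low between -0.0605 and -0.056 m and z of tube_mid in the frame of row_low between -0.003 and 0.041 m and angle between tube_mid's own y axis and vertical between 1.5208 and 1.6208 rad and value of joint each of cushion_1, cushion_2 above 0.0004 m and value of joint tray below 0.002 m and linear speed of tube below 0.02 m/s); the robot touches nothing.
It fails at once if the sprung tray is pressed down onto its stops (pushed down more than 13 mm) (value of joint tray above 0.013 m).
It fails at once if the petri is knocked away (more than 20 mm) (distance of petri from where it was at the start of the episode above 0.02 m).
It fails at once if the slide box is knocked away (more than 20 mm) (distance of slide_box from where it was at the start of the episode above 0.02 m).
It fails at once if the marker is knocked away (more than 20 mm) (distance of marker from where it was at the start of the episode above 0.02 m).
It also fails if it takes over 51 s, if anything falls off the work surface, if the arm or the gripper's body presses on something with over 40 N, if the wrist force passes 120 N, or if a joint passes its speed limit or range.

## Robot

A 7-joint arm with a two-finger parallel gripper is mounted at the origin on a cart in front of the work surface, level with it; the furniture and walls round the work are solid. World frame = base frame: x ahead of the robot, y to its left, z up, the work surface at z = 0. Lengths are in m, angles in rad, forces in N, time in s.
With the tool pointing down it reaches from about 0.425 to 0.875 m from the base axis. Payload 4.7 kg.
Tool frame: the origin (TCP) lies at the very end of the fingers, on their centre line; the grasp point (between the pads) lies 19 mm behind it; z points along the fingers, y is the direction in which the jaws open and shut (so a half turn about z gives the same grasp; the last joint's range is limited). The gripper opens to 87 mm and grips with 3 to 60 N. Pads are 19 mm wide; open, the fingers measure 117 mm over their backs; the gripper's body (75 mm by 190 mm) begins 51 mm behind the grasp point.
Start: joints at [-1.236, 0.321, -0.07, 1.45, 0.023, 1.371, -0.057], TCP at [0.205, 0.617, 0.201] pointing down, gripper open.
Joint ranges: [-2.86, 2.86], [-0.3, 2.09], [-1.38, 1.24], [0.06, 2.45], [-1.56, 4.7], [0.09, 2.05], [-2.69, 2.69]. Speed limits (rad/s): [2.57, 2.57, 3.14, 3.14, 3.14, 3.14, 3.14].

## Interface

Orientations are given as a unit quaternion [x, y, z, w].
In Python, from rig import r gives the robot as it stands. The module is installed in compiled form; this text tells all that it offers.
- The arm moves only by the tool jog_arm, never from a script. Its argument "steps" is one flat list of numbers, 5 for each row, row after row: the shift along the tool's x, y, z in units of 0.75 m (1.0 is 0.75 m), then the turn about the tool's z in units of 0.5 rad (1.0 is 0.5 rad), then the opening, from -1 (shut) to 1 (fully open). In form: [tx, ty, tz, spin, fingers, tx, ty, tz, spin, fingers, ...]. A call has 1 to 10 rows; each row is the pose to reach, as a shift and turn from the pose commanded when the call began, along the tool's axes at that moment; what a row does not reach only later rows make up. A row lasts 1/10 s, in which the tool goes at most 50 mm and 8.59 degrees, less where a joint would pass 70% of its speed; a pose out of reach is approached as far as the arm can. A call with a number of a shift or a turn outside -1 to 1 is refused whole. A call with a gripper value outside its range is refused whole. The fingers move at their own pace and stop on an object; "grip_force" is the grip in N (left out, the last holds). Time passes only in rows, so rows that repeat a pose let the fingers close. It gives the time, the measured TCP pose, the force and the opening at its end, in the units of the state.
- r.sense(): the state, without advancing time (a new reading comes with each control period).
- r.grab_frame(name): name is "scene" or "side" or "wrist"; returns (picture, depth): 480x640x3 uint8, blue, green, red; 480x640 float32, m along the optical axis (not along the pixel's ray), 0 where there is no reading.
- r.camera_info(name): a dict with "K" (3x3 intrinsics, pixels), "R" (3x3) and "t" (3): a world point X has camera coordinates R X + t; the wrist camera has in their place "T_tool_cam" (4x4, takes a point from camera to tool coordinates, whose origin is the TCP and whose axes are the flange's). Camera axes: x right, y down, z forward; pixel columns grow to the right and rows downward; lengths in m; the calibration is good to about 2 mm. The wrist camera is an equidistant fisheye: a pixel r from the principal point sees the ray r / f radians off the axis. A picture is of the moment at which its call begins: read the wrist's pose just before it. camera_info takes no time and is no camera call.
- r.close_job(): hands the job in, once; it reports no verdict.
The state is a dict: "t": time; "qpos": joint angles; "qd": joint speeds; "tau": joint torques, N m; "tcp_pos": TCP position; "orientation": TCP orientation; "force": force on the tool from outside, world axes, zero at the start; "torque": the same for the moment, N m; "gripper_width": opening from 0.0 (shut) to 1.0 (fully open).
Only numpy, scipy, OpenCV 4.12 (cv2) and the standard library are available. Lean on these libraries where they do the work, as an engineer would, in place of code of your own. Each camera call takes 0.05 s, during which the arm holds its last target.

## Working session

There is one attempt and no reset: what is moved stays moved. The work goes in short steps, Python scripts to look and compute and a tool call to move; the robot and the scene stay as the last step left them, time stands still between calls to the robot, and variables do not carry over. Pictures are saved under pics/ and viewed, and the job is handed in when it is done.

Besides the shell and the picture viewer there is one more tool, called after "Emit:" by a JSON object that holds its "api" and its "payload", one argument or row to a line. jog_arm: Moves the arm, as the interface text tells. Its arguments: {"type":"object","properties":{"steps":{"type":"array"},"grip_force":{"type":"number"}},"required":["steps"]}

```bash
mkdir -p pics; ls
python3 - <<'E'
from rig import r
import cv2,numpy as np
s=r.sense();print({k:np.round(v,4).tolist() for k,v in s.items()})
for n in("scene","side","wrist"):
    im,d=r.grab_frame(n);cv2.imwrite(f"pics/{n}0.png",im);np.save(f"pics/{n}0.npy",d)
    c=r.camera_info(n);print(n,{k:(np.round(v,4).tolist() if not isinstance(v,str) else v) for k,v in c.items()})
E
```

```text
pics
{'t': 0.0, 'qpos': [-1.2359, 0.3218, -0.0701, 1.4517, 0.0226, 1.3708, -0.0569], 'qd': [-0.0009, -0.0009, 0.0, -0.0005, -0.0008, -0.0022, 0.0005], 'tau': [-0.0003, -49.1285, -0.4041, -31.253, -0.0641, 0.0438, 0.0002], 'tcp_pos': [0.2048, 0.6162, 0.2], 'orientation': [0.1597, 0.9872, -0.001, -0.0001], 'force': [-0.1593, -0.3653, -0.1958], 'torque': [-0.0225, 0.0332, 0.0096], 'gripper_width': 1.0018}
scene {'K': [[502.7427, 0.0, 316.8261], [0.0, 502.7427, 237.3927], [0.0, 0.0, 1.0]], 'R': [[-0.5982, -0.8012, 0.0126], [-0.3174, 0.2225, -0.9218], [0.7358, -0.5554, -0.3874]], 't': [0.2901, 0.2777, 0.6562]}
side {'K': [[598.6409, 0.0, 327.4623], [0.0, 598.6409, 250.197], [0.0, 0.0, 1.0]], 'R': [[0.9283, -0.3713, 0.0202], [-0.1384, -0.3954, -0.908], [0.3451, 0.8401, -0.4184]], 't': [-0.492, 0.1789, 1.2078]}
wrist {'K': [[371.6483, 0.0, 323.4777], [0.0, 371.6483, 242.385], [0.0, 0.0, 1.0]], 'T_tool_cam': [[-0.0003, -0.9626, -0.2709, 0.0757], [1.0, -0.0004, 0.0004, -0.0001], [-0.0005, -0.2709, 0.9626, -0.185], [0.0, 0.0, 0.0, 1.0]]}
```

View pics/scene0.png

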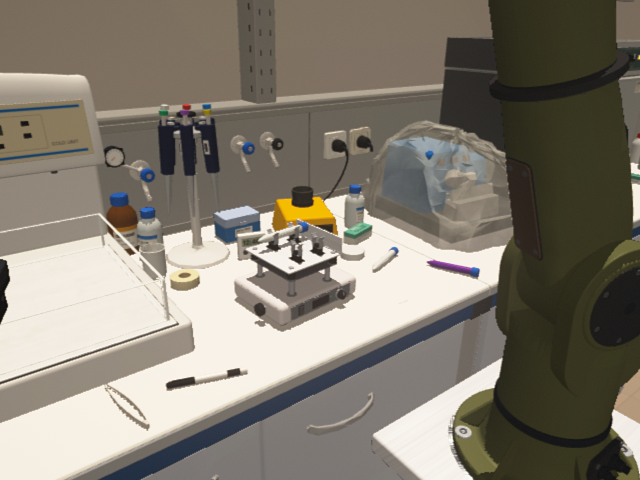

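View pics/side0.png

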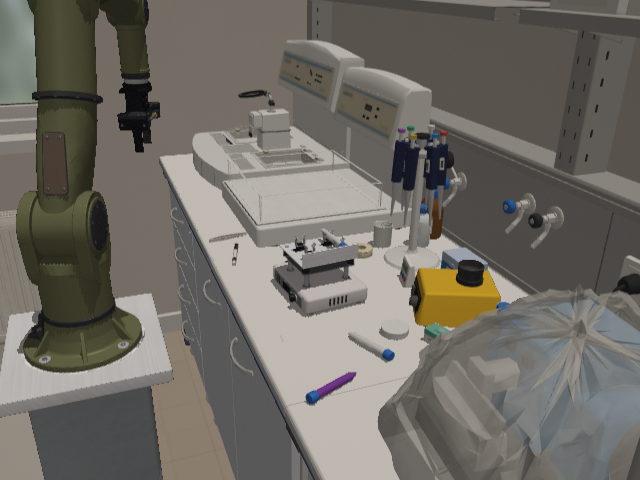

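View pics/wrist0.png

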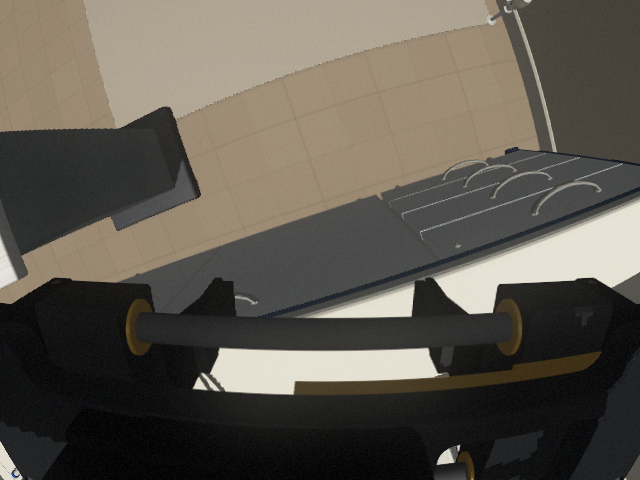

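The loose tube is at scene (385,258) and side (372,346). The purple look-alike is at scene (453,267). The shaker is at scene (295,270), with its empty row on the near side. I'll take enlarged crops next.

Run:
```python
import cv2
a=cv2.imread("pics/scene0.png");b=cv2.imread("pics/side0.png")
cv2.imwrite("pics/c1.png",cv2.resize(a[210:330,225:425],None,fx=4,fy=4,interpolation=cv2.INTER_CUBIC))
cv2.imwrite("pics/c2.png",cv2.resize(b[220:370,260:420],None,fx=4,fy=4,interpolation=cv2.INTER_CUBIC))
```

```text
(no output)
```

View pics/c1.png

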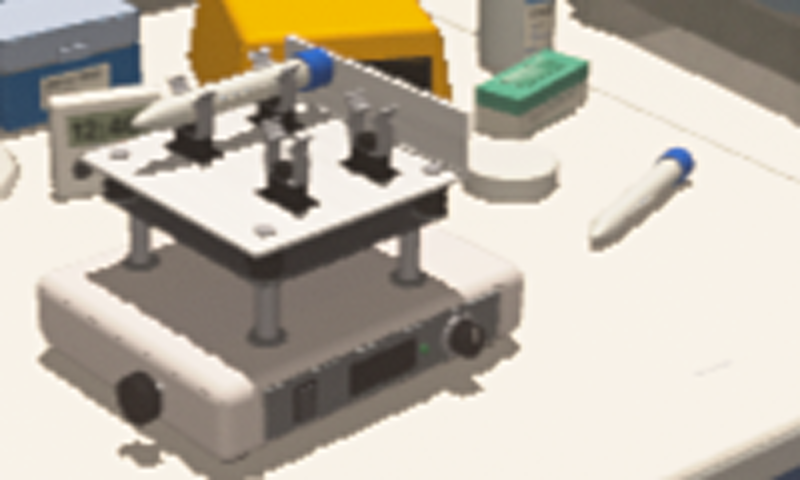

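View pics/c2.png

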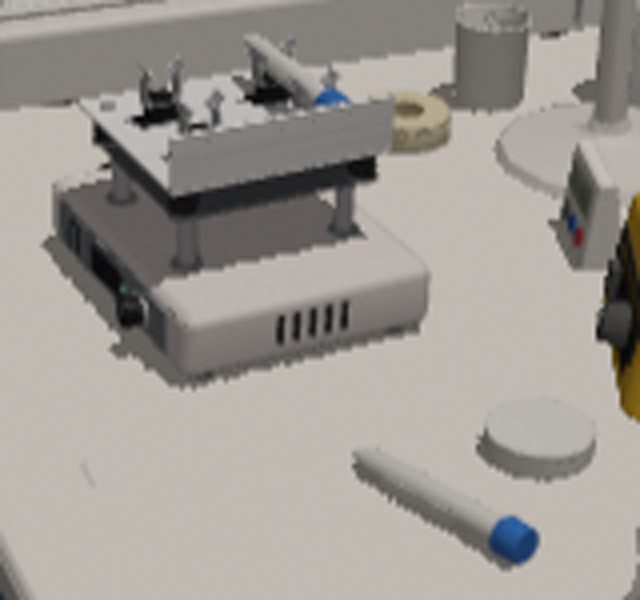

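```bash
cat > h.py <<'E'
import numpy as np,cv2
from rig import r
def ray(n,p):
    c=r.camera_info(n);K,R,t=[np.array(c[k]) for k in("K","R","t")]
    d=R.T@np.linalg.inv(K)@np.array([p[0],p[1],1.]);return -R.T@t,d
def atz(n,p,z):
    o,d=ray(n,p);return o+d*(z-o[2])/d[2]
def tri(p,q):
    o1,d1=ray("scene",p);o2,d2=ray("side",q)
    A=np.stack([d1,-d2],1);x=np.linalg.lstsq(A,o2-o1,rcond=None)[0]
    a=o1+d1*x[0];b=o2+d2*x[1];return (a+b)/2,np.linalg.norm(a-b)
def depthpt(n,D,p):
    o,d=ray(n,p);return o+d*D[int(round(p[1])),int(round(p[0]))]
E
python3 - <<'E'
from h import *
np.set_printoptions(precision=4,suppress=True)
S=lambda x,y:(225+(x-1.5)/4,210+(y-1.5)/4)
T=lambda x,y:(260+(x-1.5)/4,220+(y-1.5)/4)
print("tip",atz("scene",S(596,238),.008),atz("side",T(360,457),.008),tri(S(596,238),T(360,457)))
print("cap",atz("scene",S(685,162),.01),atz("side",T(519,541),.01))
print("traycorners FL FR BL", [ (z,atz("scene",S(*p),z)) for z in (.08,.1,.12) for p in ((258,250),(455,180),(90,157))])
Ds=np.load("pics/side0.npy");Dc=np.load("pics/scene0.npy")
for p in ((200,190),(160,170),(260,215)): print("tray depth scene",depthpt("scene",Dc,S(*p)))
for p in ((140,140),(230,95)): print("tray depth side",depthpt("side",Ds,T(*p)))
# clips tops
print("clips tops", [tri(S(*a),T(*b)) for a,b in (((352,100),(212,95)),((375,118),(216,115)))])
# end plate top corners side: front (170,140) back(392,98); scene front(467,115) back(288,40)
print("plate front",tri(S(467,113),T(170,138)),"back",tri(S(290,40),T(392,97)))
print("housing FR bottom side",atz("side",T(180,380),0),"BR",atz("side",T(425,328),0))
print("housing scene FL bottom",atz("scene",S(235,460),0),"FR",atz("scene",S(520,345),0))
E
```

```text
tip [ 0.5065 -0.1742  0.008 ] [ 0.5076 -0.1784  0.008 ] (array([ 0.5086, -0.1763,  0.0065]), np.float64(4.663086654017686e-05))
cap [ 0.5487 -0.2858  0.01  ] [ 0.5488 -0.2761  0.01  ]
traycorners FL FR BL [(0.08, array([0.4841, 0.0669, 0.08  ])), (0.08, array([ 0.4917, -0.0583,  0.08  ])), (0.08, array([0.6228, 0.0783, 0.08  ])), (0.1, array([0.451 , 0.0889, 0.1   ])), (0.1, array([ 0.4583, -0.0305,  0.1   ])), (0.1, array([0.5832, 0.0998, 0.1   ])), (0.12, array([0.4179, 0.1108, 0.12  ])), (0.12, array([ 0.4249, -0.0027,  0.12  ])), (0.12, array([0.5437, 0.1212, 0.12  ]))]
tray depth scene [0.5133 0.08   0.1035]
tray depth scene [0.5424 0.0842 0.1041]
tray depth scene [0.4748 0.0718 0.1032]
tray depth side [0.4597 0.0289 0.1034]
tray depth side [0.5322 0.0765 0.1003]
clips tops [(array([0.4941, 0.0048, 0.1372]), np.float64(0.0019390238227065578)), (array([ 0.4915, -0.0059,  0.128 ]), np.float64(0.002175891071095274))]
plate front (array([ 0.4554, -0.0347,  0.1343]), np.float64(0.001741130773628468)) back (array([ 0.5897, -0.0244,  0.133 ]), np.float64(0.0006157238419927417))
housing FR bottom side [ 0.4512 -0.0624  0.    ] BR [ 0.6023 -0.0558  0.    ]
housing scene FL bottom [0.4447 0.1068 0.    ] FR [ 0.4498 -0.07    0.    ]
```

```bash
cat >> h.py <<'E'
def plan(goal,yaw_x=None):
    """units for world goal TCP and desired yaw of tool x (deg)"""
    from scipy.spatial.transform import Rotation as Ro
    s=r.sense();M=Ro.from_quat(s["orientation"]).as_matrix()
    d=M.T@(np.array(goal)-np.array(s["tcp_pos"]))
    y=np.degrees(np.arctan2(M[1,0],M[0,0]))
    out=np.round(d/0.75,4).tolist()
    if yaw_x is not None: out.append(round(float(np.radians((y-yaw_x+180)%360-180)/0.5),4))
    print("t",round(s["t"],2),"tcp",np.round(s["tcp_pos"],4),"yawx",round(float(y),2),"F",np.round(s["force"],2),"units",out,"dist",round(float(np.linalg.norm(d)),4))
E
python3 - <<'E'
from h import *
plan((.46,.33,.29),161.6-28.6)
E
```

```text
t 0.15 tcp [0.2049 0.6164 0.2002] yawx 161.62 F [1.05 0.12 0.14] units [-0.4433, -0.2553, -0.1193, 0.999] dist 0.3939
```

Emit:
{"api": "jog_arm", "payload": {
  "steps": [-0.05,-0.03,-0.03,0.2,1,-0.1,-0.06,-0.06,0.45,1,-0.16,-0.09,-0.09,0.7,1,-0.22,-0.125,-0.12,0.9,1,-0.275,-0.16,-0.12,1,1,-0.33,-0.19,-0.12,1,1,-0.385,-0.22,-0.12,1,1,-0.44,-0.255,-0.12,1,1,-0.443,-0.255,-0.12,1,1]
}}

```text
t: 1.05
tcp_pos: [0.4654, 0.3226, 0.2913]
orientation: [0.405, 0.914, -0.001, 0.002]
force: [-0.1, -0.1, -0.2]
gripper_width: 1.003
```

Run:
```python
from h import *
plan((.50,.03,.29),110)
```

```text
t 1.05 tcp [0.4654 0.3226 0.2913] yawx 132.25 F [-0.15 -0.14 -0.19] units [-0.3198, -0.2281, 0.0031, 0.7765] dist 0.2946
```

Emit:
{"api": "jog_arm", "payload": {
  "steps": [-0.05,-0.035,0,0.2,1,-0.1,-0.07,0,0.4,1,-0.15,-0.105,0,0.6,1,-0.2,-0.14,0,0.77,1,-0.25,-0.175,0,0.77,1,-0.3,-0.21,0,0.77,1,-0.32,-0.23,0,0.77,1,-0.32,-0.23,0,0.77,1,-0.32,-0.23,0,0.77,1]
}}

```text
t: 1.95
tcp_pos: [0.4972, 0.0382, 0.291]
orientation: [0.567, 0.824, 0.0, -0.0]
force: [0.0, 1.0, -0.1]
gripper_width: 1.0
```

Run:
```python
from h import *
plan((.529,-.23,.20),111)
s=r.sense();im,d=r.grab_frame("wrist");cv2.imwrite("pics/w1.png",im);np.save("pics/w1.npy",d)
np.savez("pics/w1s.npz",p=s["tcp_pos"],q=s["orientation"])
```

```text
t 1.95 tcp [0.4972 0.0382 0.291 ] yawx 110.91 F [ 0.02  0.96 -0.05] units [-0.3493, -0.0881, 0.121, -0.0031] dist 0.285
```

View pics/w1.png

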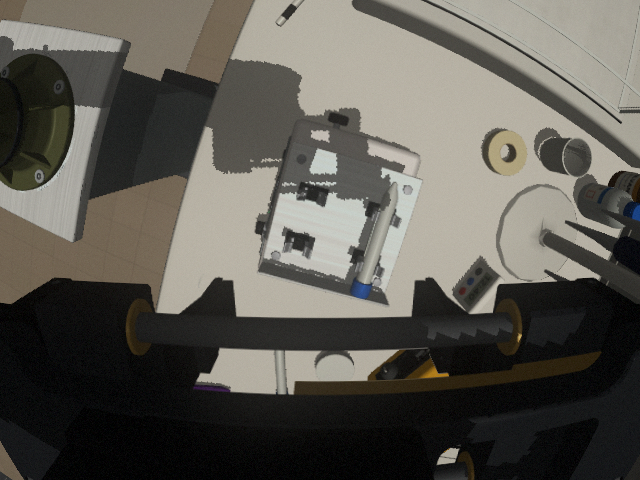

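The wrist view shows the tray from above. The empty row's clips are near (312,192) and (297,241), and the seated tube runs from (392,185) to (362,290). The loose tube is at (281,370), partly behind the gripper. I'll enlarge the tray.

Run:
```python
import cv2
a=cv2.imread("pics/w1.png")
cv2.imwrite("pics/c3.png",cv2.resize(a[140:320,240:440],None,fx=4,fy=4,interpolation=cv2.INTER_CUBIC)[:,:800][:600])
cv2.imwrite("pics/c3b.png",cv2.resize(a[170:320,240:400],None,fx=4,fy=4,interpolation=cv2.INTER_CUBIC))
```

```text
(no output)
```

View pics/c3b.png

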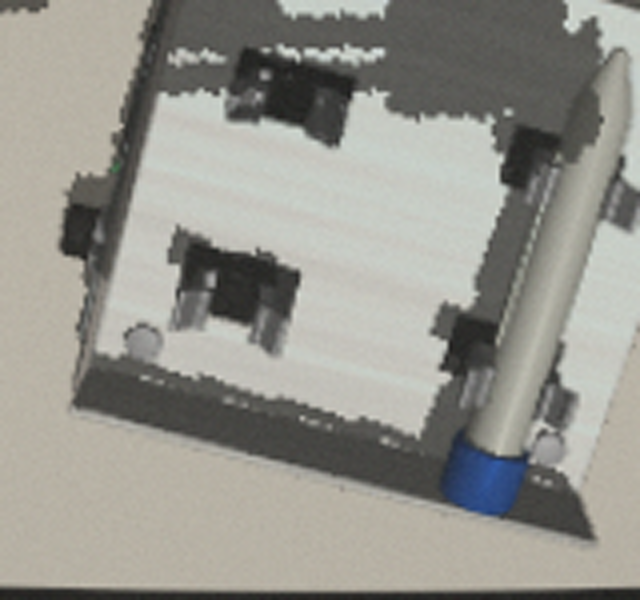

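```bash
cat >> h.py <<'E'
def wray(p,q,px):
    from scipy.spatial.transform import Rotation as Ro
    c=r.camera_info("wrist");K=np.array(c["K"]);T=np.array(c["T_tool_cam"])
    v=np.array([px[0]-K[0,2],px[1]-K[1,2]]);rr=np.linalg.norm(v);th=rr/K[0,0]
    d=np.array([*(v/rr*np.sin(th)),np.cos(th)])
    M=Ro.from_quat(q).as_matrix()
    return M@T[:3,3]+np.array(p), M@T[:3,:3]@d
def watz(p,q,px,z):
    o,d=wray(p,q,px);return o+d*(z-o[2])/d[2]
E
python3 - <<'E'
from h import *
np.set_printoptions(precision=4,suppress=True)
z=np.load("pics/w1s.npz");p,q=z["p"],z["q"];D=np.load("pics/w1.npy")
C=lambda x,y:(240+(x-1.5)/4,170+(y-1.5)/4)
def dep(px):
    o,d=wray(p,q,px);c=r.camera_info("wrist");K=np.array(c["K"])
    th=np.hypot(px[0]-K[0,2],px[1]-K[1,2])/K[0,0]
    return o+d*D[int(round(px[1])),int(round(px[0]))]/np.cos(th)
for n,px in dict(tray1=(350,200),tray2=(200,180),tray3=(330,350),bench=(30,300),tubeb=(565,250)).items(): print(n,dep(C(*px)))
h=.0
A=watz(p,q,C(75,408),.1345);B=watz(p,q,C(593,541),.1345);print("plate",A,B,np.linalg.norm(B-A),"yaw",np.degrees(np.arctan2(*(B-A)[1::-1])))
a=watz(p,q,C(487,500),.1275);b=watz(p,q,C(622,52),.1275);v=b-a;print("seated",a,b,np.linalg.norm(v),"yaw",np.degrees(np.arctan2(v[1],v[0]))-90)
for n,px in dict(footTip=(293,92),footCap=(236,287)).items():print(n,watz(p,q,C(*px),.107))
print("screwFR",watz(p,q,C(143,341),.1045),"BR",watz(p,q,C(549,447),.1045))
# loose tube
print("loose near x", watz(p,q,(279.5,352),.009),watz(p,q,(282,392),.009))
E
```

```text
tray1 [0.5015 0.0345 0.1045]
tray2 [0.4638 0.0258 0.1042]
tray3 [ 0.5109 -0.0045  0.1057]
bench [ 0.422  -0.0557  0.0016]
tubeb [0.5506 0.0479 0.1369]
plate [ 0.4542 -0.0325  0.1345] [ 0.5887 -0.02    0.1345] 0.13515621762465707 yaw 5.274935462131378
seated [ 0.5604 -0.0214  0.1275] [0.5469 0.0961 0.1275] 0.11829168715820462 yaw 6.537426739972759
footTip [0.478  0.0558 0.107 ]
footCap [0.482  0.0032 0.107 ]
screwFR [ 0.4641 -0.0202  0.1045] BR [ 0.5762 -0.0097  0.1045]
loose near x [ 0.5155 -0.1944  0.009 ] [ 0.5424 -0.2661  0.009 ]
```

Emit:
{"api": "jog_arm", "payload": {
  "steps": [-0.06,-0.015,0,0,1,-0.12,-0.03,0.0,0,0.6,-0.18,-0.045,0.02,0,0.3,-0.24,-0.06,0.06,0,0.2,-0.3,-0.075,0.1,0,0.2,-0.345,-0.087,0.14,0,0.2,-0.35,-0.088,0.16,0,0.2,-0.35,-0.088,0.16,0,0.2]
}}

```text
t: 2.8
tcp_pos: [0.5278, -0.2307, 0.1676]
orientation: [0.567, 0.823, -0.002, -0.003]
force: [-0.0, 0.9, -0.1]
gripper_width: 0.605
```

Run:
```python
from h import *
s=r.sense();im,d=r.grab_frame("wrist");cv2.imwrite("pics/w2.png",im);np.save("pics/w2.npy",d)
np.savez("pics/w2s.npz",p=s["tcp_pos"],q=s["orientation"])
plan((.529,-.23,.0025),110.6); print(s["qd"],s["gripper_width"])
```

```text
t 2.85 tcp [ 0.5292 -0.2295  0.1695] yawx 110.99 F [0.15 0.06 0.12] units [-0.001, 0.0002, 0.2227, 0.0136] dist 0.167
[-0.03387577 -0.04901651 -0.02890208 -0.04725406  0.00136721  0.03784735
 -0.02791826] 0.6049113421080996
```

View pics/w2.png

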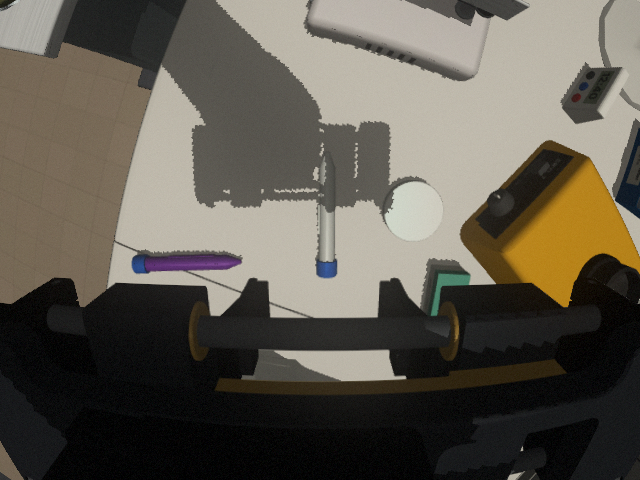

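The wrist view from above has the loose tube centred, tip at (329,152) and cap end at (326,277). The petri dish at (413,211) clears the right finger. The slide box is at (447,285).

Run:
```python
from h import *
np.set_printoptions(precision=4,suppress=True)
z=np.load("pics/w2s.npz");p,q=z["p"],z["q"]
im=cv2.imread("pics/w2.png")
cv2.imwrite("pics/c4.png",cv2.resize(im[140:290,270:400],None,fx=4,fy=4,interpolation=cv2.INTER_CUBIC))
a=watz(p,q,(326,276),.008);b=watz(p,q,(329,153),.008)
v=b-a;L=np.linalg.norm(v);print(a,b,L,"yaw",np.degrees(np.arctan2(v[1],v[0])),"mid",a+v/L*.058, "from mid", (a+b)/2-v/L*.002)
print("petri",watz(p,q,(413,211),.015),"box",watz(p,q,(435,285),.02))
```

```text
[ 0.548  -0.2827  0.008 ] [ 0.5078 -0.1698  0.008 ] 0.11984150655178676 yaw 109.61682518221889 mid [ 0.5285 -0.228   0.008 ] from mid [ 0.5286 -0.2281  0.008 ]
petri [ 0.6005 -0.1907  0.015 ] box [ 0.6514 -0.2496  0.02  ]
```

View pics/c4.png

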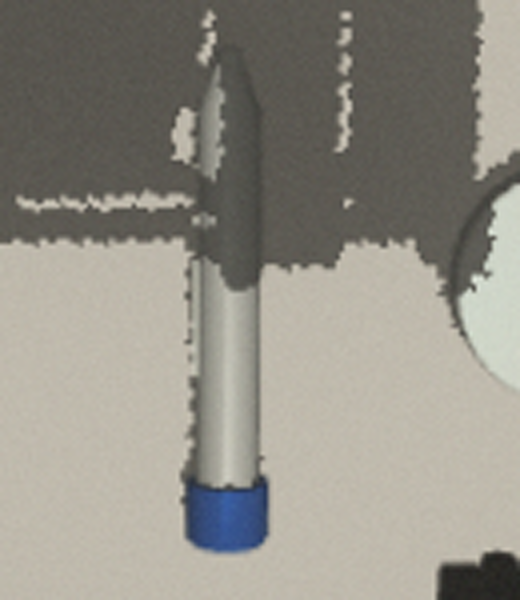

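Run:
```python
from h import *
plan((.5284,-.2283,.003),110.5)
```

```text
t 2.85 tcp [ 0.5292 -0.2295  0.1695] yawx 110.99 F [0.15 0.06 0.12] units [0.0014, 0.0002, 0.222, 0.0171] dist 0.1665
```

Emit:
{"api": "jog_arm", "payload": {
  "steps": [0,0,0.06,0.01,0.2,0,0,0.12,0.01,0.2,0,0,0.17,0.01,0.2,0,0,0.2,0.01,0.2,0,0,0.205,0.01,0.2,0,0,0.205,0.01,0.2]
}}

```text
t: 3.45
tcp_pos: [0.531, -0.2294, 0.0182]
orientation: [0.568, 0.823, 0.001, 0.0]
force: [0.1, 0.7, 0.3]
gripper_width: 0.601
```

Run:
```python
from h import *
plan((.5284,-.2283,.003),110.5)
```

```text
t 3.45 tcp [ 0.531  -0.2294  0.0182] yawx 110.81 F [0.06 0.73 0.3 ] units [0.0026, -0.0027, 0.0203, 0.0107] dist 0.0155
```

Emit:
{"api": "jog_arm", "payload": {
  "steps": [0.002,-0.002,0.012,0.01,0.2,0.002,-0.002,0.02,0.01,0.2,0.002,-0.002,0.02,0.01,0.2,0.002,-0.002,0.02,0.01,-0.2,0.002,-0.002,0.02,0.01,-1,0.002,-0.002,0.02,0.01,-1,0.002,-0.002,0.02,0.01,-1,0.002,-0.002,0.02,0.01,-1,0.002,-0.002,0.02,0.01,-1,0.002,-0.002,0.02,0.01,-1],
  "grip_force": 30
}}

```text
t: 4.45
tcp_pos: [0.5275, -0.2304, 0.0023]
orientation: [0.571, 0.821, 0.0, -0.0]
force: [-0.7, -0.4, 0.4]
gripper_width: 0.064
```

Run:
```python
from h import *
plan((.5284,-.2283,.003),110.5);print(r.sense()["gripper_width"]*87)
```

```text
t 4.45 tcp [ 0.5275 -0.2304  0.0023] yawx 110.34 F [-0.74 -0.38  0.35] units [0.0023, 0.0021, -0.0009, -0.0055] dist 0.0024
5.592837890831245
```

Run:
```python
from h import *
s=r.sense();im,d=r.grab_frame("wrist");cv2.imwrite("pics/w3.png",im)
im,d=r.grab_frame("side");cv2.imwrite("pics/s3.png",cv2.resize(im[250:400,300:440],None,fx=4,fy=4,interpolation=cv2.INTER_CUBIC))
print(r.sense()["gripper_width"]*87)
```

```text
1.9858359154093836
```

View pics/w3.png

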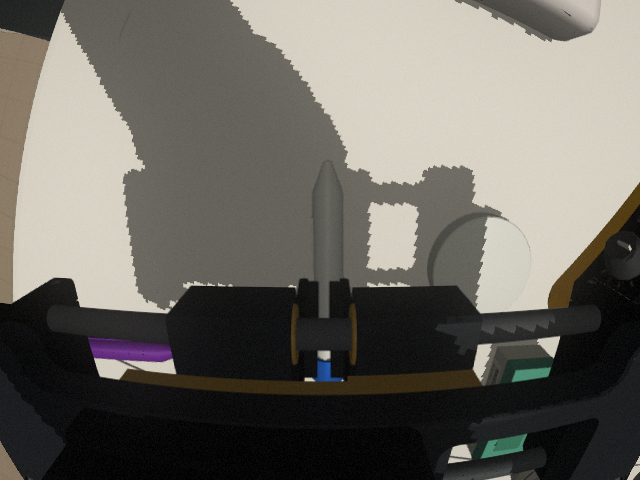

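View pics/s3.png

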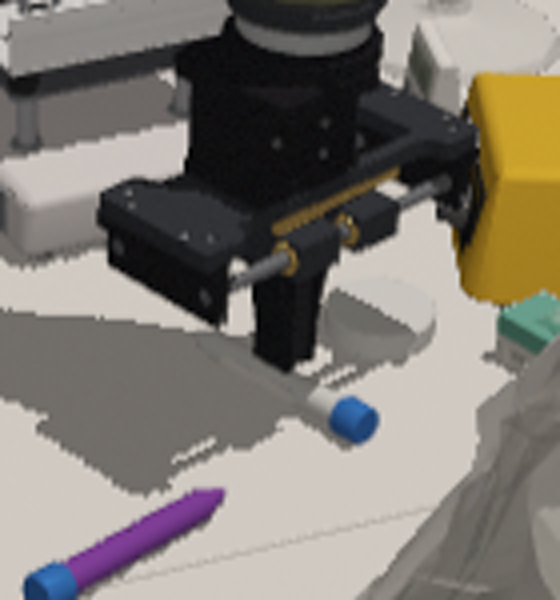

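Run:
```python
from h import *
im=cv2.imread("pics/w3.png")
cv2.imwrite("pics/c5.png",cv2.resize(im[240:390,260:400],None,fx=4,fy=4,interpolation=cv2.INTER_CUBIC))
s=r.sense();im,d=r.grab_frame("wrist");cv2.imwrite("pics/c6.png",cv2.resize(im[240:390,260:400],None,fx=4,fy=4,interpolation=cv2.INTER_CUBIC))
print(r.sense()["gripper_width"]*87,s["force"],s["tcp_pos"])
```

```text
1.1762607828128706 [-0.08221367 -0.08331909  0.80991473] [ 0.52752658 -0.23044602  0.00229934]
```

View pics/c5.png

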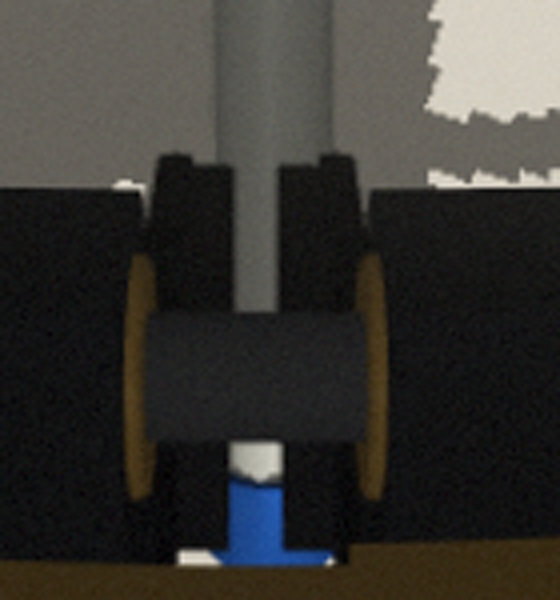

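View pics/c6.png

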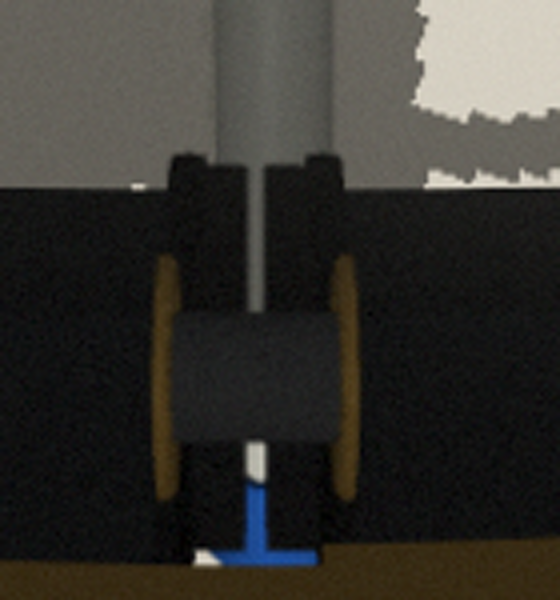

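Run:
```python
from h import *
c=r.camera_info("side");K,R,t=[np.array(c[k]) for k in("K","R","t")]
for z in (.0023,.01,.018,.025):
    X=R@np.array([.5275,-.2304,z])+t;u=K@X;u=u[:2]/u[2];print(z,(u-[300,250])*4+1.5)
im,d=r.grab_frame("side");cv2.imwrite("pics/s4.png",cv2.resize(im[320:370,350:400],None,fx=12,fy=12,interpolation=cv2.INTER_CUBIC))
s=r.sense();print(s["force"],s["torque"],s["qpos"])
```

```text
0.0023 [278.07586409 392.69859961]
0.01 [278.83827638 379.7094588 ]
0.018 [279.63477058 366.13966808]
0.025 [280.33539187 354.20325428]
[-0.30786377 -0.80672415 -0.31791785] [-0.04082972 -0.00483981  0.0361815 ] [-0.21864731  0.41246654  0.69845253  1.8681717  -0.31698501  0.97408118
  0.97438297]
```

View pics/s4.png

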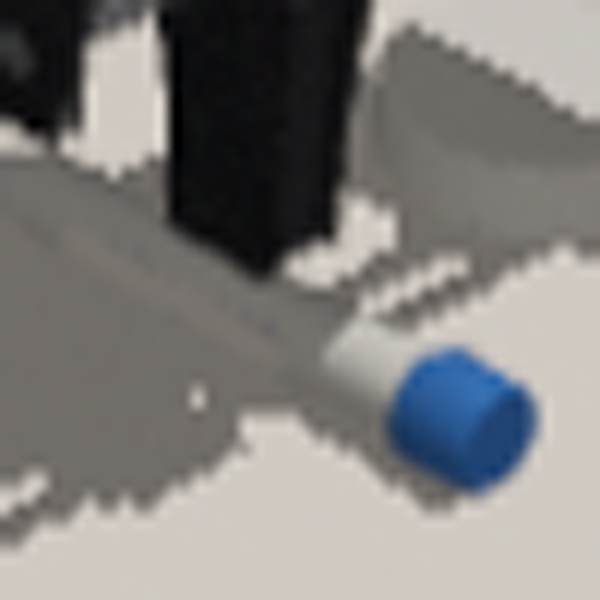

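Run:
```python
from h import *
np.set_printoptions(precision=4,suppress=True)
c=r.camera_info("wrist");K=np.array(c["K"]);T=np.array(c["T_tool_cam"])
D=np.load("pics/w2.npy")
def tool(px):
    v=np.array([px[0]-K[0,2],px[1]-K[1,2]]);rr=np.linalg.norm(v);th=rr/K[0,0]
    d=np.array([*(v/rr*np.tan(th)),1])*D[px[1],px[0]]
    return T[:3,:3]@d+T[:3,3]
for px in [(262,282),(258,282),(384,282),(388,284),(262,290),(386,292),(262,300),(262,320),(240,300),(255,350)]: print(px,D[px[1],px[0]],tool(px))
```

```text
(262, 282) 0.173173 [ 0.0102 -0.0303 -0.0233]
(258, 282) 0.17036091 [ 0.0112 -0.0317 -0.0259]
(384, 282) 0.17152879 [ 0.0108  0.027  -0.0249]
(388, 284) 0.16963562 [ 0.0106  0.0286 -0.0269]
(262, 290) 0.16268998 [ 0.0107 -0.0286 -0.034 ]
(386, 292) 0.15984869 [ 0.0109  0.026  -0.0369]
(262, 300) 0.15554014 [ 0.0094 -0.0275 -0.0418]
(262, 320) 0.08687462 [ 0.0336 -0.0161 -0.1063]
(240, 300) 0.148876 [ 0.012  -0.0356 -0.048 ]
(255, 350) 0.13897802 [-0.0029 -0.028  -0.0625]
```

The fingers closed above the tube. Wrist depth shows the finger ends about 20 mm short of the reported TCP, and the side view agrees, with fingertips at z≈0.018. I'll reopen and go down further, watching the force for bench contact.

Emit:
{"api": "jog_arm", "payload": {
  "steps": [0,0,0,0,0,0,0,0,0,0,0,0,0,0,0,0,0,0,0,0,0,0,0.005,0,0,0,0,0.01,0,0]
}}

```text
t: 5.25
tcp_pos: [0.5275, -0.2305, -0.0054]
orientation: [0.571, 0.821, 0.0, 0.0]
force: [-0.5, 1.2, -0.4]
gripper_width: 0.449
```

Run:
```python
from h import *
plan((.5284,-.2283,-.014),110.5);print(r.sense()["gripper_width"]*87)
```

```text
t 5.25 tcp [ 0.5275 -0.2305 -0.0054] yawx 110.34 F [-0.45  1.21 -0.45] units [0.0023, 0.0021, 0.0114, -0.0055] dist 0.0089
39.031504975883884
```

Emit:
{"api": "jog_arm", "payload": {
  "steps": [0.001,0.001,0.004,0,0,0.002,0.001,0.007,0,0,0.002,0.001,0.01,0,0]
}}

```text
t: 5.55
tcp_pos: [0.5276, -0.2286, -0.013]
orientation: [0.571, 0.821, 0.0, -0.0]
force: [0.8, 0.8, -0.2]
gripper_width: 0.501
```

Emit:
{"api": "jog_arm", "payload": {
  "steps": [0,0,0.002,0,0,0,0,0.002,0,0]
}}

```text
t: 5.75
tcp_pos: [0.5275, -0.2288, -0.0144]
orientation: [0.571, 0.821, -0.0, -0.0]
force: [-0.2, 0.8, 0.6]
gripper_width: 0.499
```

Emit:
{"api": "jog_arm", "payload": {
  "steps": [0,0,0.002,0,0,0,0,0.002,0,0]
}}

```text
t: 5.95
tcp_pos: [0.5276, -0.2288, -0.0158]
orientation: [0.571, 0.821, 0.0, -0.0]
force: [0.6, -0.2, -0.8]
gripper_width: 0.503
```

Emit:
{"api": "jog_arm", "payload": {
  "steps": [0,0,0,0,-0.5,0,0,0,0,-1,0,0,0,0,-1,0,0,0,0,-1,0,0,0,0,-1,0,0,0,0,-1,0,0,0,0,-1],
  "grip_force": 35
}}

```text
t: 6.65
tcp_pos: [0.5278, -0.2288, -0.0156]
orientation: [0.571, 0.821, 0.0, 0.0]
force: [-0.2, 0.1, 0.3]
gripper_width: 0.16
```

Emit:
{"api": "jog_arm", "payload": {
  "steps": [0,0,0,0,-1,0,0,0,0,-1]
}}

```text
t: 6.85
tcp_pos: [0.5277, -0.2288, -0.0157]
orientation: [0.571, 0.821, 0.0, 0.0]
force: [-0.3, 1.3, 0.2]
gripper_width: 0.161
```

Emit:
{"api": "jog_arm", "payload": {
  "steps": [0,0,-0.02,0,-1,0,0,-0.05,0,-1,0,0,-0.09,0,-1,0,0,-0.14,0,-1,0,0,-0.2,0,-1,0,0,-0.26,0,-1,0,0,-0.26,0,-1]
}}

```text
t: 7.55
tcp_pos: [0.5313, -0.2312, 0.1871]
orientation: [0.571, 0.821, 0.002, 0.006]
force: [0.7, -0.4, 1.0]
gripper_width: 0.166
```

Run:
```python
from h import *
im,d=r.grab_frame("wrist");cv2.imwrite("pics/c7.png",cv2.resize(im[140:390,220:440],None,fx=2.4,fy=2.4,interpolation=cv2.INTER_CUBIC))
im,d=r.grab_frame("side");cv2.imwrite("pics/s7.png",im);cv2.imwrite("pics/c8.png",cv2.resize(im[180:360,300:460],None,fx=3.3,fy=3.3,interpolation=cv2.INTER_CUBIC))
plan((.48,.03,.25),95)
print(r.sense()["gripper_width"]*87)
```

```text
t 7.65 tcp [ 0.5283 -0.2292  0.1812] yawx 110.33 F [ 0.04 -0.23 -0.97] units [0.3464, 0.0599, -0.092, 0.535] dist 0.2725
14.004916279035733
```

View pics/c7.png

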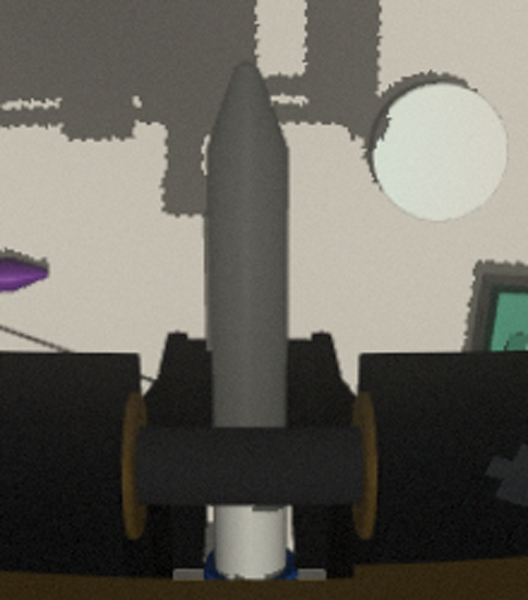

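View pics/c8.png

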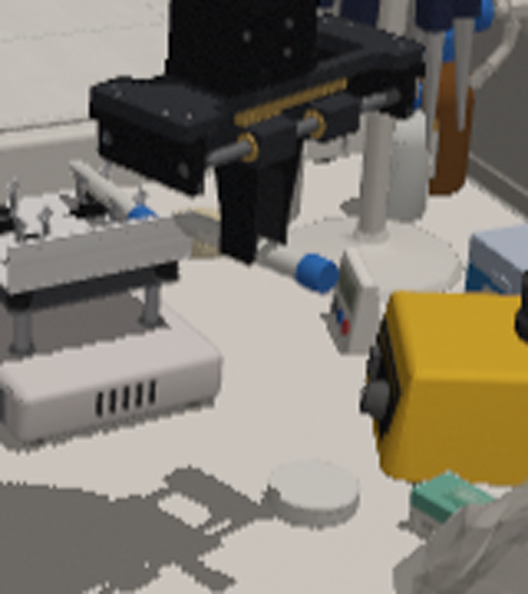

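The tube is held across the barrel, tip at wrist (323,167), with the cap on the far side. I'll measure the hold in the tool frame.

```bash
cat >> h.py <<'E'
def toolpt(D,px):
    c=r.camera_info("wrist");K=np.array(c["K"]);T=np.array(c["T_tool_cam"])
    v=np.array([px[0]-K[0,2],px[1]-K[1,2]]);rr=np.linalg.norm(v);th=rr/K[0,0]
    d=np.array([*(v/rr*np.tan(th)),1])*D[int(px[1]),int(px[0])]
    return T[:3,:3]@d+T[:3,3]
E
python3 - <<'E'
from h import *
np.set_printoptions(precision=4,suppress=True)
im,D=r.grab_frame("wrist");cv2.imwrite("pics/w8.png",im);np.save("pics/w8.npy",D)
cv2.imwrite("pics/c9.png",cv2.resize(im[150:310,270:380],None,fx=3.75,fy=3.75,interpolation=cv2.INTER_CUBIC))
for y in range(164,310,8):
    row=D[y,280:370]; m=np.where((row>.05)&(row<.24))[0]
    if len(m): print(y,280+m.min(),280+m.max(),toolpt(D,(280+(m.min()+m.max())//2,y)))
plan((.48,.03,.25),95)
E
```

```text
172 316 328 [ 0.0616 -0.0019 -0.0267]
180 314 332 [ 0.0583 -0.0015 -0.028 ]
188 311 334 [ 0.0552 -0.0019 -0.0301]
196 307 337 [ 0.0518 -0.0019 -0.0302]
204 306 340 [ 0.0489 -0.0015 -0.0332]
212 306 340 [ 0.0455 -0.0015 -0.033 ]
220 306 340 [ 0.0419 -0.0015 -0.0324]
228 305 340 [ 0.0384 -0.0019 -0.0321]
236 305 340 [ 0.0351 -0.0019 -0.0327]
244 305 340 [ 0.0317 -0.0019 -0.0332]
252 305 340 [ 0.028  -0.0019 -0.0328]
260 305 340 [ 0.0244 -0.0019 -0.0329]
268 305 340 [ 0.0207 -0.0019 -0.0327]
276 306 340 [ 0.017  -0.0015 -0.0328]
284 289 357 [ 0.013  -0.0015 -0.0323]
292 286 369 [ 0.0094  0.0003 -0.0327]
300 283 369 [ 0.0056 -0.0002 -0.033 ]
308 280 369 [ 0.0017 -0.0011 -0.0334]
t 7.7 tcp [ 0.5274 -0.2287  0.1795] yawx 110.33 F [-0.74 -0.04 -0.47] units [0.3454, 0.0607, -0.0938, 0.5352] dist 0.2723
```

View pics/c9.png

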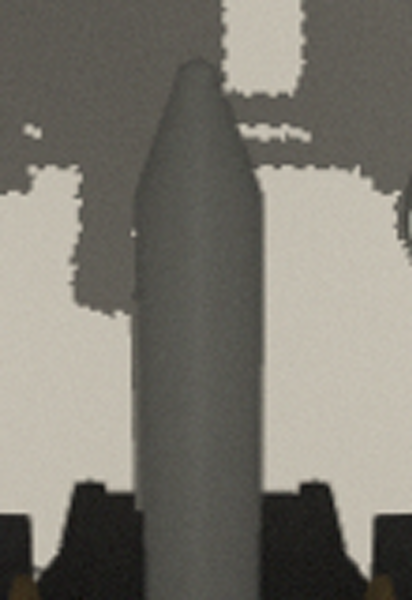

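Run:
```python
from h import *
plan((.481,.0337,.165),95.2)
```

```text
t 7.7 tcp [ 0.5274 -0.2287  0.1795] yawx 110.33 F [-0.74 -0.04 -0.47] units [0.3495, 0.0636, 0.0195, 0.5282] dist 0.2668
```

Emit:
{"api": "jog_arm", "payload": {
  "steps": [0.03,0.005,0,0.08,-1,0.09,0.016,0,0.2,-1,0.15,0.027,0,0.3,-1,0.21,0.038,0,0.4,-1,0.27,0.049,0,0.5,-1,0.32,0.058,0,0.53,-1,0.345,0.063,0.01,0.53,-1,0.35,0.064,0.02,0.53,-1,0.35,0.064,0.02,0.53,-1,0.35,0.064,0.02,0.53,-1]
}}

```text
t: 8.7
tcp_pos: [0.4811, 0.032, 0.1636]
orientation: [0.675, 0.737, -0.001, -0.0]
force: [0.3, -0.9, -0.7]
gripper_width: 0.163
```

Run:
```python
from h import *
s=r.sense();print(np.round(s["qd"],3))
plan((.481,.0337,.165),95.2)
im,D=r.grab_frame("wrist");cv2.imwrite("pics/w9.png",im);np.save("pics/w9.npy",D);np.savez("pics/w9s.npz",p=s["tcp_pos"],q=s["orientation"])
cv2.imwrite("pics/c10.png",cv2.resize(im[100:340,220:440],None,fx=2.5,fy=2.5,interpolation=cv2.INTER_CUBIC))
im,D=r.grab_frame("scene");cv2.imwrite("pics/c11.png",cv2.resize(im[180:320,225:375],None,fx=4,fy=4,interpolation=cv2.INTER_CUBIC));cv2.imwrite("pics/sc9.png",im)
im,D=r.grab_frame("side");cv2.imwrite("pics/c12.png",cv2.resize(im[180:320,250:400],None,fx=4,fy=4,interpolation=cv2.INTER_CUBIC))
```

```text
[ 0.007 -0.005  0.005 -0.016 -0.001 -0.    -0.003]
t 8.7 tcp [0.4811 0.032  0.1636] yawx 95.02 F [ 0.28 -0.92 -0.67] units [0.0022, 0.0, -0.0019, -0.0064] dist 0.0022
```

View pics/c10.png

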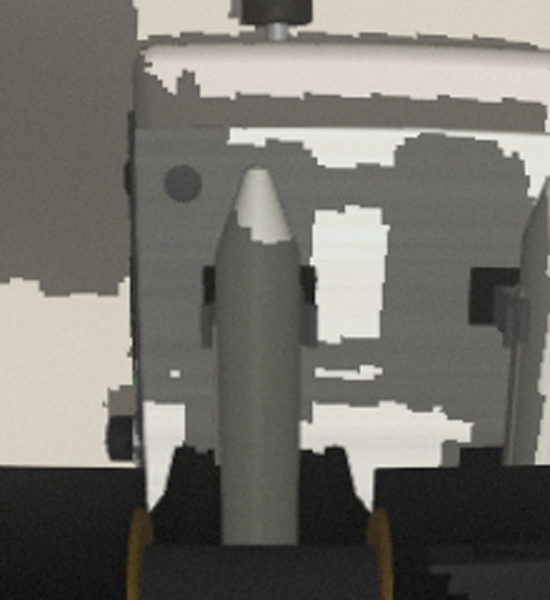

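View pics/c11.png

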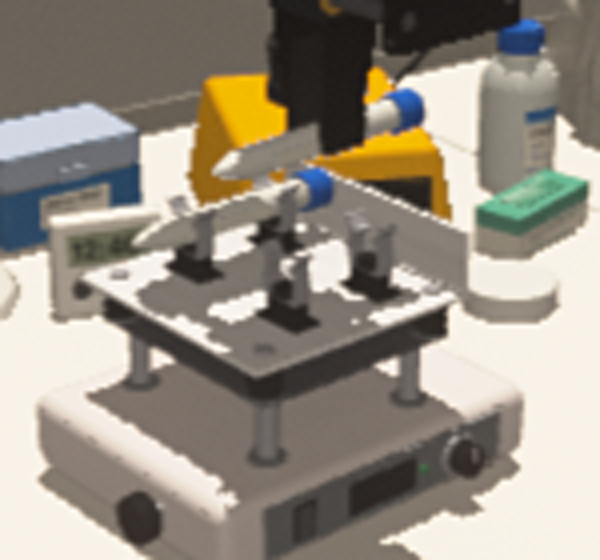

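View pics/c12.png

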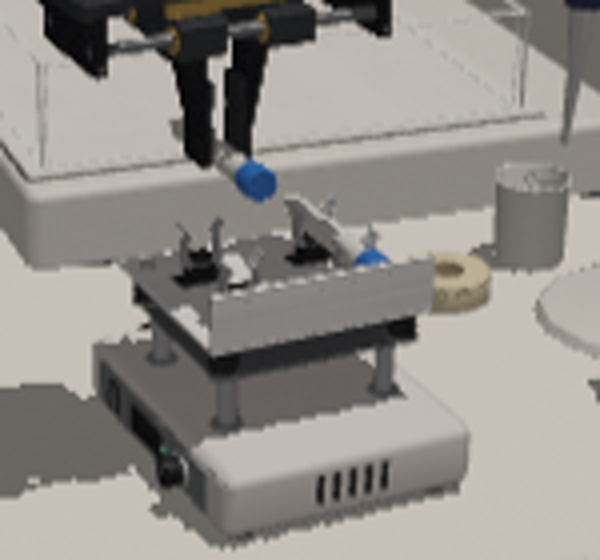

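The wrist view shows the tube centred over the empty row. The barrel centre is at crop x≈258 and the clip foot centre at x≈260. The cap side points to the end plate. I'll descend to just above the lips.

Emit:
{"api": "jog_arm", "payload": {
  "steps": [0.002,0,0.02,0,-1,0.002,0,0.04,0,-1,0.002,0,0.055,0,-1,0.002,0,0.055,0,-1,0.002,0,0.055,0,-1],
  "grip_force": 50
}}

```text
t: 9.35
tcp_pos: [0.4815, 0.0351, 0.1233]
orientation: [0.675, 0.738, 0.0, 0.0]
force: [-0.3, -0.3, -0.2]
gripper_width: 0.159
```

Run:
```python
from h import *
plan((.481,.0337,.113),95.2)
print(r.sense()["force"])
im,D=r.grab_frame("side");cv2.imwrite("pics/c13.png",cv2.resize(im[180:320,250:400],None,fx=4,fy=4,interpolation=cv2.INTER_CUBIC))
im,D=r.grab_frame("scene");cv2.imwrite("pics/c14.png",cv2.resize(im[180:320,225:375],None,fx=4,fy=4,interpolation=cv2.INTER_CUBIC))
print(r.sense()["force"])
```

```text
t 9.35 tcp [0.4815 0.0351 0.1233] yawx 95.12 F [-0.33 -0.3  -0.17] units [-0.0018, -0.0009, 0.0138, -0.003] dist 0.0104
[-0.32619547 -0.29954929 -0.16850971]
[0.04191675 0.01592529 0.73936228]
```

View pics/c13.png

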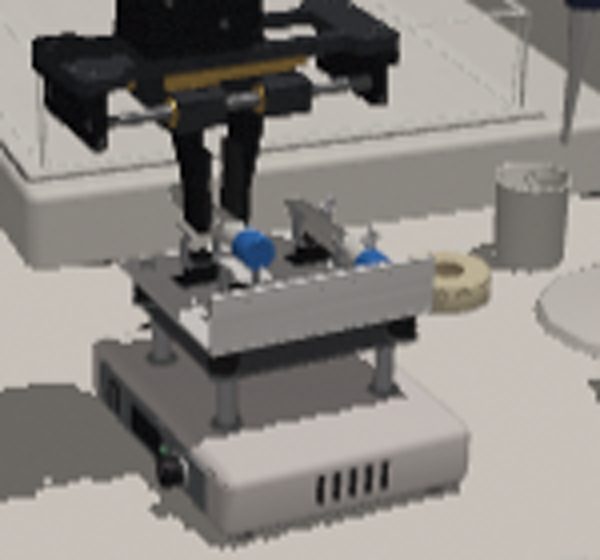

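View pics/c14.png

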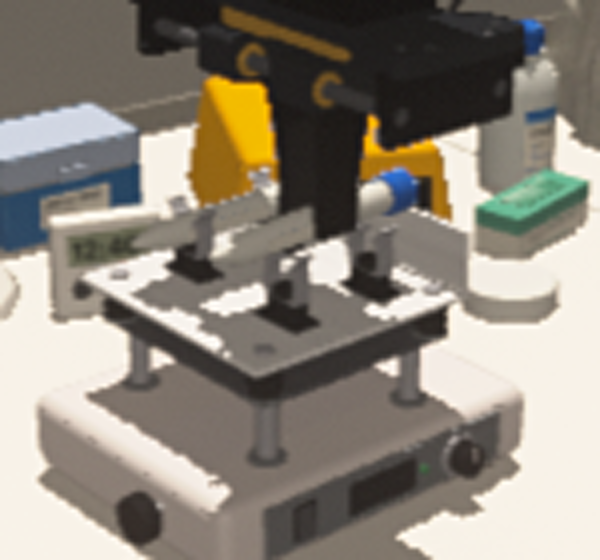

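Emit:
{"api": "jog_arm", "payload": {
  "steps": [-0.001,0,0.003,0,-1,-0.001,0,0.006,0,-1,-0.001,0,0.009,0,-1,-0.001,0,0.011,0,-1,-0.001,0,0.011,0,-1]
}}

```text
t: 9.95
tcp_pos: [0.4811, 0.0347, 0.1145]
orientation: [0.675, 0.738, -0.0, -0.0]
force: [0.3, -0.2, -1.0]
gripper_width: 0.157
```

Emit:
{"api": "jog_arm", "payload": {
  "steps": [0,0,0.002,0,-1,0,0,0.003,0,-1,0,0,0.003,0,-1]
}}

```text
t: 10.25
tcp_pos: [0.4815, 0.0348, 0.1128]
orientation: [0.675, 0.738, 0.0, 0.0]
force: [-1.0, 0.2, 2.7]
gripper_width: 0.158
```

Emit:
{"api": "jog_arm", "payload": {
  "steps": [0,0,0.0015,0,-1,0,0,0.003,0,-1,0,0,0.003,0,-1]
}}

```text
t: 10.55
tcp_pos: [0.4816, 0.0347, 0.1106]
orientation: [0.675, 0.738, 0.0, 0.0]
force: [-1.8, -0.3, 5.5]
gripper_width: 0.159
```

Emit:
{"api": "jog_arm", "payload": {
  "steps": [0,-0.0007,0.0015,0,-1,0,-0.0007,0.003,0,-1,0,-0.0007,0.003,0,-1]
}}

```text
t: 10.85
tcp_pos: [0.4812, 0.0348, 0.1086]
orientation: [0.675, 0.738, 0.0, 0.0]
force: [-2.1, -0.1, 7.0]
gripper_width: 0.162
```

Emit:
{"api": "jog_arm", "payload": {
  "steps": [0,0,0.0015,0,-1,0,0,0.002,0,-1]
}}

```text
t: 11.05
tcp_pos: [0.4813, 0.0348, 0.1074]
orientation: [0.675, 0.738, 0.001, 0.0]
force: [-3.1, 0.8, 8.3]
gripper_width: 0.154
```

Emit:
{"api": "jog_arm", "payload": {
  "steps": [0,0,0.0015,0,-1,0,0,0.002,0,-1]
}}

```text
t: 11.25
tcp_pos: [0.4814, 0.0348, 0.1061]
orientation: [0.675, 0.738, 0.001, 0.0]
force: [-3.3, -0.9, 10.7]
gripper_width: 0.159
```

Emit:
{"api": "jog_arm", "payload": {
  "steps": [0,-0.001,0.0015,0,-1,0,-0.0015,0.002,0,-1]
}}

```text
t: 11.45
tcp_pos: [0.4811, 0.0348, 0.105]
orientation: [0.675, 0.738, 0.001, 0.001]
force: [-1.8, 0.1, 11.0]
gripper_width: 0.158
```

Emit:
{"api": "jog_arm", "payload": {
  "steps": [0,-0.0003,0.001,0,-1,0,-0.0003,0.0015,0,-1]
}}

```text
t: 11.65
tcp_pos: [0.4811, 0.0348, 0.1042]
orientation: [0.675, 0.738, 0.002, 0.001]
force: [-1.7, 0.3, 12.5]
gripper_width: 0.159
```

Emit:
{"api": "jog_arm", "payload": {
  "steps": [0,-0.0005,0.001,0,-1,0,-0.0005,0.0015,0,-1]
}}

```text
t: 11.85
tcp_pos: [0.4812, 0.0349, 0.1033]
orientation: [0.675, 0.738, 0.002, 0.001]
force: [-0.5, 0.1, 11.8]
gripper_width: 0.157
```

Emit:
{"api": "jog_arm", "payload": {
  "steps": [0,-0.0003,0.001,0,-1,0,-0.0003,0.0012,0,-1]
}}

```text
t: 12.05
tcp_pos: [0.4812, 0.0349, 0.1025]
orientation: [0.675, 0.738, 0.002, 0.001]
force: [-2.2, 0.2, 11.8]
gripper_width: 0.156
```

Run:
```python
from h import *
for k in range(2):
    s=r.sense();print(np.round(s["force"],2),np.round(s["torque"],3))
    im,D=r.grab_frame("scene" if k else "side");cv2.imwrite(f"pics/c{15+k}.png",cv2.resize(im[200:300,250:375] if k else im[210:300,260:370],None,fx=5,fy=5,interpolation=cv2.INTER_CUBIC))
    s=r.sense();print(np.round(s["force"],2),np.round(s["torque"],3),np.round(s["tcp_pos"],4))
```

```text
[-2.24  0.21 11.75] [-0.21   0.349 -0.006]
[-0.33  0.07 11.48] [-0.273  0.264  0.025] [0.4811 0.0348 0.1024]
[-0.33  0.07 11.48] [-0.273  0.264  0.025]
[-0.78  0.08 11.44] [-0.233  0.304 -0.08 ] [0.4811 0.0349 0.1024]
```

View pics/c15.png

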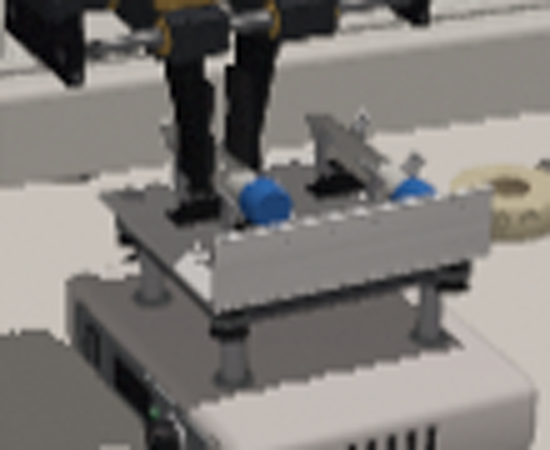

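View pics/c16.png

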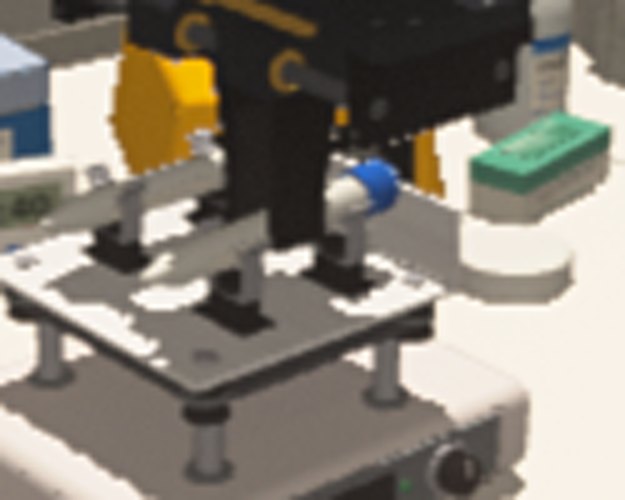

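Run:
```python
from h import *
np.set_printoptions(precision=4,suppress=True)
im,D=r.grab_frame("wrist");np.save("pics/w17.npy",D)
cv2.imwrite("pics/c17.png",cv2.resize(im[130:310,250:400],None,fx=3.3,fy=3.3,interpolation=cv2.INTER_CUBIC))
for y in range(160,284,10): print(y,toolpt(D,(323,y)))
s=r.sense();print(np.round(s["force"],2),np.round(s["torque"],3))
for px in((270,200),(270,240),(370,180),(370,230)):print(px,toolpt(D,px))
```

```text
160 [ 0.0647 -0.0017  0.0061]
170 [ 0.062  -0.0017 -0.0252]
180 [ 0.0578 -0.0017 -0.026 ]
190 [ 0.0537 -0.0017 -0.0284]
200 [ 0.0498 -0.0017 -0.0308]
210 [ 0.0456 -0.0017 -0.0309]
220 [ 0.0415 -0.0017 -0.0321]
230 [ 0.0371 -0.0017 -0.0319]
240 [ 0.0327 -0.0017 -0.0317]
250 [ 0.0284 -0.0017 -0.0323]
260 [ 0.0241 -0.0017 -0.033 ]
270 [ 0.0195 -0.0017 -0.0329]
280 [ 0.0144 -0.0017 -0.0318]
[ 0.04 -0.55 11.42] [-0.258  0.229 -0.025]
(270, 200) [ 0.0442 -0.0294  0.0054]
(270, 240) [ 0.0226 -0.0301  0.0053]
(370, 180) [0.0545 0.0226 0.0064]
(370, 230) [0.028  0.0232 0.0056]
```

View pics/c17.png

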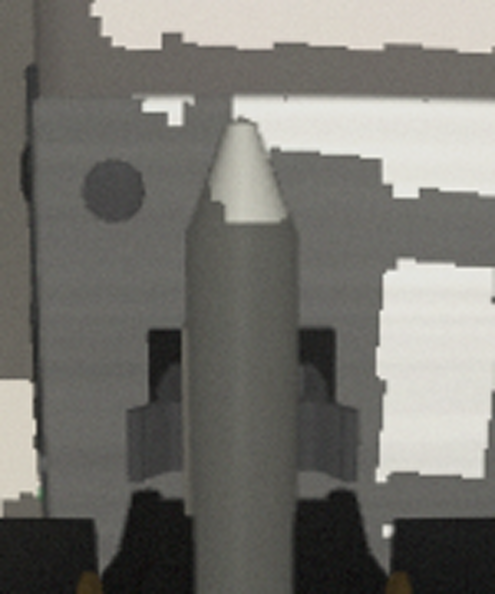

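Emit:
{"api": "jog_arm", "payload": {
  "steps": [0,0,0.001,0,-1,0,0,0.0015,0,-1,0,0,0.0015,0,-1]
}}

```text
t: 12.5
tcp_pos: [0.4811, 0.0349, 0.1014]
orientation: [0.675, 0.738, 0.002, 0.001]
force: [-1.0, 0.2, 13.6]
gripper_width: 0.158
```

Emit:
{"api": "jog_arm", "payload": {
  "steps": [0,0,0.001,0,-1,0,0,0.0015,0,-1,0,0,0.0015,0,-1]
}}

```text
t: 12.8
tcp_pos: [0.4811, 0.0349, 0.1005]
orientation: [0.675, 0.738, 0.002, 0.001]
force: [-2.1, -0.3, 14.2]
gripper_width: 0.155
```

Emit:
{"api": "jog_arm", "payload": {
  "steps": [0,0,0.0007,0,-1,0,0,0.001,0,-1,0,0,0.001,0,-1]
}}

```text
t: 13.1
tcp_pos: [0.4808, 0.0346, 0.0983]
orientation: [0.675, 0.738, 0.002, 0.001]
force: [3.5, -1.0, 6.4]
gripper_width: 0.161
```

Run:
```python
from h import *
np.set_printoptions(precision=4,suppress=True)
im,D=r.grab_frame("wrist")
for y in range(210,284,12): print(y,toolpt(D,(323,y)))
s=r.sense();print(np.round(s["force"],2),np.round(s["torque"],3),s["tcp_pos"])
for px in((270,200),(270,240),(370,180),(370,230)):print(px,np.mean([toolpt(D,(px[0]+i,px[1]+j)) for i in range(-3,4) for j in range(-3,4)],0))
```

```text
210 [ 0.0458 -0.0017 -0.0324]
222 [ 0.0408 -0.0017 -0.033 ]
234 [ 0.0356 -0.0017 -0.0327]
246 [ 0.0306 -0.0017 -0.0337]
258 [ 0.0249 -0.0017 -0.0327]
270 [ 0.0191 -0.0017 -0.0318]
282 [ 0.0137 -0.0017 -0.0325]
[ 3.09 -0.2   5.27] [-0.086 -0.701  0.002] [0.4807 0.0346 0.0982]
(270, 200) [ 0.0455 -0.0281 -0.0031]
(270, 240) [ 0.0249 -0.0288 -0.0032]
(370, 180) [ 0.0555  0.0214 -0.0031]
(370, 230) [ 0.0301  0.0221 -0.003 ]
```

The clips snapped: the force dropped from 14 to 6 N and the tube is level. I'll relieve the press and the side force, then slide towards the plate.

Emit:
{"api": "jog_arm", "payload": {
  "steps": [0,0.001,-0.001,0,-1,0,0.002,-0.003,0,-1,0,0.002,-0.004,0,-1,0,0.002,-0.004,0,-1]
}}

```text
t: 13.55
tcp_pos: [0.4805, 0.0346, 0.1003]
orientation: [0.675, 0.738, 0.0, 0.0]
force: [3.9, -0.2, 3.0]
gripper_width: 0.159
```

Emit:
{"api": "jog_arm", "payload": {
  "steps": [-0.001,0,0,0,-1,-0.002,0,0,0,-1,-0.003,0,0,0,-1,-0.003,0,0,0,-1]
}}

```text
t: 13.95
tcp_pos: [0.4803, 0.034, 0.1003]
orientation: [0.674, 0.739, 0.001, -0.001]
force: [3.4, 4.8, 1.7]
gripper_width: 0.159
```

Emit:
{"api": "jog_arm", "payload": {
  "steps": [-0.001,0.001,0,0,-1,-0.002,0.0015,0,0,-1,-0.002,0.0015,0,0,-1]
}}

```text
t: 14.25
tcp_pos: [0.4806, 0.0326, 0.1]
orientation: [0.674, 0.739, -0.0, -0.002]
force: [-0.7, 4.8, 2.2]
gripper_width: 0.158
```

Emit:
{"api": "jog_arm", "payload": {
  "steps": [-0.001,0,0,0,-1,-0.002,0,0,0,-1,-0.002,0,0,0,-1]
}}

```text
t: 14.55
tcp_pos: [0.4809, 0.0305, 0.1001]
orientation: [0.674, 0.738, -0.0, -0.001]
force: [-0.8, 5.6, 2.5]
gripper_width: 0.159
```

Emit:
{"api": "jog_arm", "payload": {
  "steps": [-0.001,0,0,0,-1,-0.0015,0,0,0,-1,-0.0015,0,0,0,-1]
}}

```text
t: 14.85
tcp_pos: [0.4813, 0.0289, 0.1001]
orientation: [0.674, 0.738, -0.0, -0.001]
force: [-1.0, 5.5, 2.5]
gripper_width: 0.161
```

Emit:
{"api": "jog_arm", "payload": {
  "steps": [-0.001,0,0,0,-1,-0.0015,0,0,0,-1,-0.0015,0,0,0,-1]
}}

```text
t: 15.15
tcp_pos: [0.4816, 0.0275, 0.1002]
orientation: [0.675, 0.738, -0.0, -0.001]
force: [-0.6, 6.0, 3.4]
gripper_width: 0.157
```

Run:
```python
from h import *
for k in range(2):
    im,D=r.grab_frame("scene" if k else "side");cv2.imwrite(f"pics/c{18+k}.png",cv2.resize(im[200:300,250:375] if k else im[210:300,260:370],None,fx=5,fy=5,interpolation=cv2.INTER_CUBIC))
```

```text
(no output)
```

View pics/c18.png

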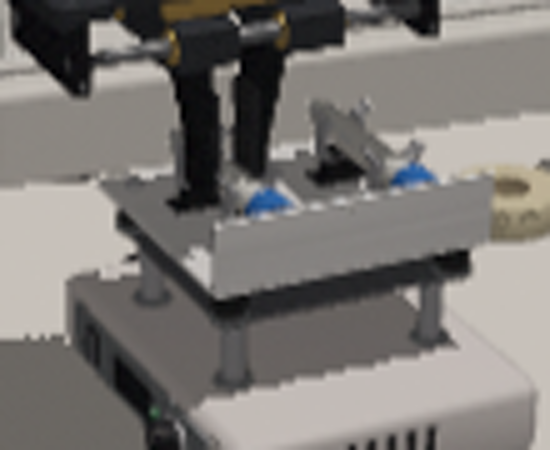

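View pics/c19.png

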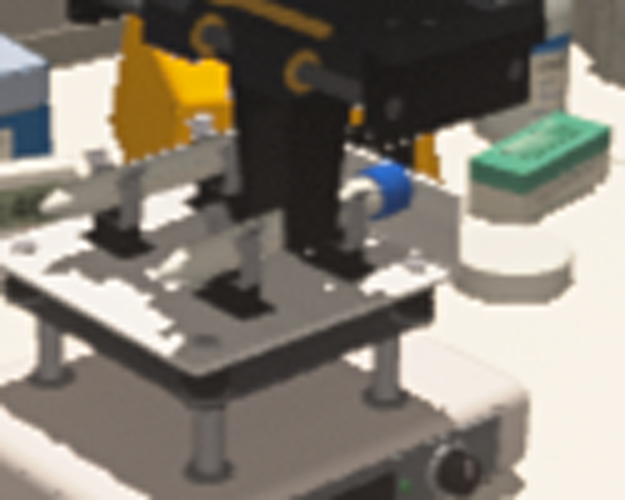

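The side view shows the cap at the same depth behind the plate as the neighbour's. The slide force is still about 5.5 N, so there is no clear butt yet. I'll continue.

Emit:
{"api": "jog_arm", "payload": {
  "steps": [-0.001,0,0,0,-1,-0.0015,0,0,0,-1,-0.0015,0,0,0,-1]
}}

```text
t: 15.55
tcp_pos: [0.4817, 0.027, 0.1002]
orientation: [0.674, 0.738, 0.0, -0.001]
force: [-2.7, 5.8, 2.1]
gripper_width: 0.156
```

Emit:
{"api": "jog_arm", "payload": {
  "steps": [-0.001,0,0,0,-1,-0.0015,0,0,0,-1,-0.0015,0,0,0,-1]
}}

```text
t: 15.85
tcp_pos: [0.4817, 0.027, 0.1002]
orientation: [0.674, 0.738, 0.001, -0.001]
force: [-1.6, 9.0, 3.0]
gripper_width: 0.158
```

Emit:
{"api": "jog_arm", "payload": {
  "steps": [0.001,-0.0005,-0.0005,0,-1,0.0025,-0.0005,-0.001,0,-1,0.003,-0.0005,-0.0015,0,-1,0.003,-0.0005,-0.0015,0,-1]
}}

```text
t: 16.25
tcp_pos: [0.4817, 0.027, 0.1014]
orientation: [0.675, 0.738, -0.0, 0.0]
force: [-0.4, 4.3, 1.0]
gripper_width: 0.154
```

Force is nearly relieved, so I'm releasing.

Emit:
{"api": "jog_arm", "payload": {
  "steps": [0.001,0,0,0,-1,0.001,0,0,0,-0.6,0.001,0,0,0,-0.3,0.001,0,0,0,-0.3,0.001,0,0,0,-0.3,0.001,0,0,0,-0.3]
}}

```text
t: 16.85
tcp_pos: [0.4817, 0.0277, 0.1015]
orientation: [0.675, 0.738, -0.0, 0.0]
force: [0.4, 1.1, -0.7]
gripper_width: 0.339
```

Run:
```python
from h import *
im,D=r.grab_frame("wrist")
cv2.imwrite("pics/c20.png",cv2.resize(im[130:390,210:440],None,fx=2.3,fy=2.3,interpolation=cv2.INTER_CUBIC))
s=r.sense();print(s["force"],s["tcp_pos"],s["gripper_width"])
```

```text
[ 0.08104766 -0.17472279  0.47603467] [0.48172326 0.02775972 0.10148439] 0.3444841000690309
```

View pics/c20.png

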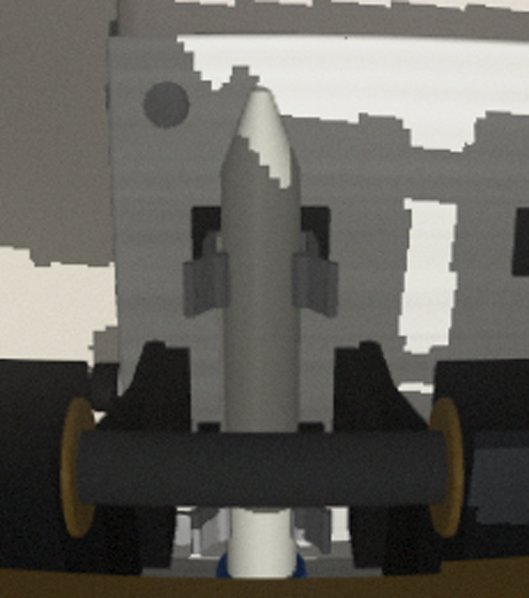

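The fingers are clear on both sides. The tip clip at about (260,280) has its lips closed over the barrel. I'm retreating straight up.

Emit:
{"api": "jog_arm", "payload": {
  "steps": [0,0,-0.02,0,-0.3,0,0,-0.05,0,-0.3,0,0,-0.1,0,-0.3,0,0,-0.16,0,-0.3,0,0,-0.2,0,-0.3,0,0,-0.2,0,-0.3]
}}

```text
t: 17.5
tcp_pos: [0.4845, 0.0282, 0.2562]
orientation: [0.675, 0.738, 0.004, 0.002]
force: [0.8, -0.0, 0.1]
gripper_width: 0.346
```

Run:
```python
from h import *
np.set_printoptions(precision=4,suppress=True)
im,D=r.grab_frame("side");cv2.imwrite("pics/c21.png",cv2.resize(im[210:300,260:370],None,fx=6,fy=6,interpolation=cv2.INTER_CUBIC))
im,D=r.grab_frame("scene");cv2.imwrite("pics/c22.png",cv2.resize(im[200:300,250:375],None,fx=6,fy=6,interpolation=cv2.INTER_CUBIC))
s=r.sense();im,D=r.grab_frame("wrist");np.save("pics/w23.npy",D);cv2.imwrite("pics/w23.png",im);np.savez("pics/w23s.npz",p=s["tcp_pos"],q=s["orientation"])
cv2.imwrite("pics/c23.png",cv2.resize(im[150:300,250:420],None,fx=4,fy=4,interpolation=cv2.INTER_CUBIC))
print(s["tcp_pos"])
```

```text
[0.482  0.028  0.2518]
```

View pics/c21.png

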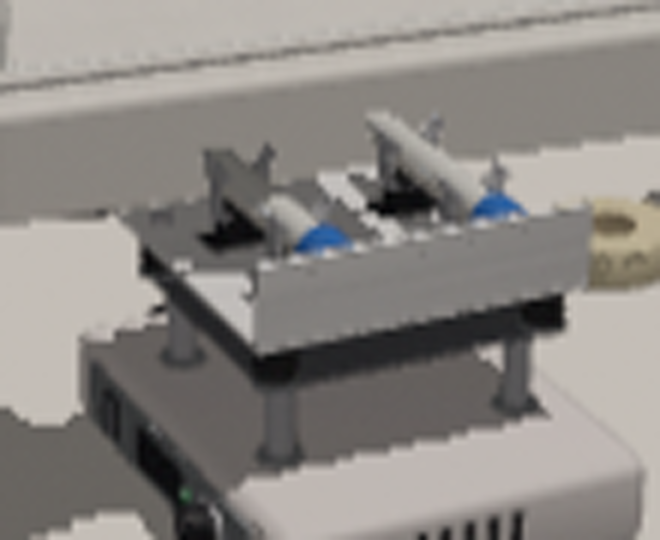

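View pics/c22.png

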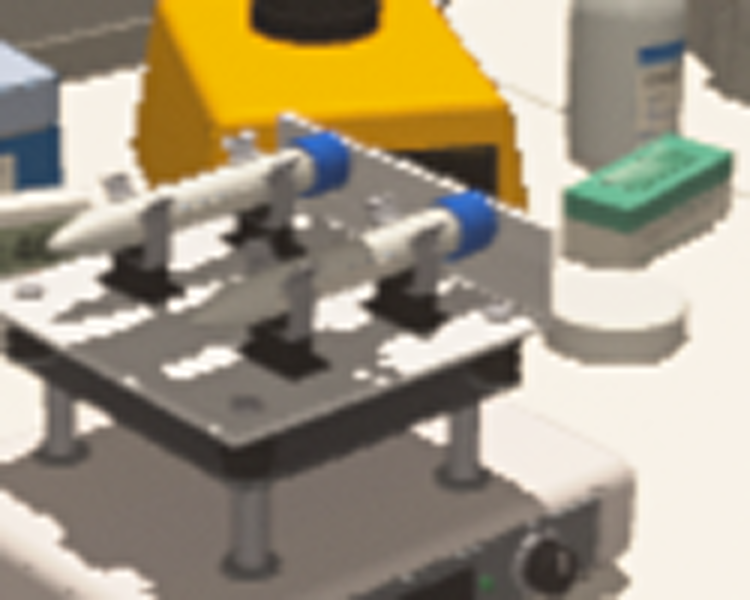

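View pics/c23.png

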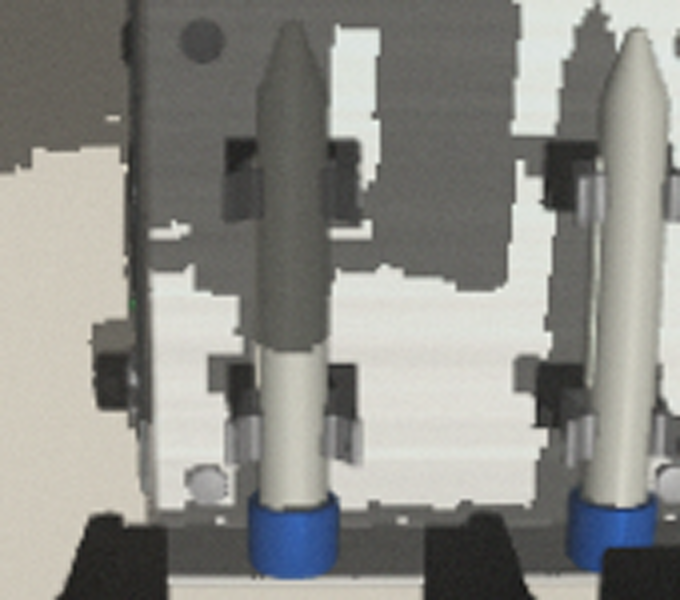

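Both tubes lie parallel in the wrist view, with caps ending together at the plate (row ≈575) and tips at (293,25) and (637,30). I'll compare heights along both tubes.

Run:
```python
from h import *
from scipy.spatial.transform import Rotation as Ro
np.set_printoptions(precision=4,suppress=True)
D=np.load("pics/w23.npy");z=np.load("pics/w23s.npz");M=Ro.from_quat(z["q"]).as_matrix()
W=lambda x,y:M@toolpt(D,(250+x/4,150+y/4))+z["p"]
Y=np.array([-.0906,.9959,0]);X=np.array([.9959,.0906,0]);o=np.array([.4817,.0285,0])
L=lambda P:np.array([(P-o)@X,(P-o)@Y,P[2]])
for y in(60,120,180,250,320,380,440,490,520,560): print(y,"loaded",L(W(293,y)),"neighbour",L(W(636-(y-30)*.05,y)))
for p in((180,200),(200,400),(430,400),(430,200)):print("tray",L(W(*p)))
```

```text
60 loaded [-0.0012  0.0543  0.1333] neighbour [0.0693 0.0554 0.1335]
120 loaded [-0.0012  0.0422  0.136 ] neighbour [0.0687 0.043  0.1353]
180 loaded [-0.0012  0.0299  0.1362] neighbour [0.0684 0.0305 0.1359]
250 loaded [-0.0012  0.0156  0.1373] neighbour [0.0683 0.0156 0.1358]
320 loaded [-0.0013  0.0004  0.1358] neighbour [0.0684 0.0004 0.1354]
380 loaded [-0.0013 -0.0123  0.1368] neighbour [ 0.0684 -0.0127  0.1358]
440 loaded [-0.0013 -0.0254  0.1372] neighbour [ 0.0685 -0.0261  0.1362]
490 loaded [-0.0013 -0.0368  0.1371] neighbour [ 0.0688 -0.0378  0.1358]
520 loaded [-0.0013 -0.043   0.1389] neighbour [ 0.0681 -0.0433  0.1397]
560 loaded [-0.0013 -0.0521  0.1395] neighbour [0.0188 0.0371 0.3502]
tray [-0.0268  0.0207  0.1035]
tray [-0.0229 -0.0262  0.1052]
tray [ 0.0308 -0.0265  0.1047]
tray [0.0298 0.0208 0.1046]
```

Run:
```python
from rig import r
print(r.close_job())
```

```text
the job is handed in; nothing more can be done
None
```

The tube is loaded in the empty row, with both clips snapped round the barrel and the cap butted against the end plate. I handed the job in at about 18 s of the 51 s allowed; no verdict is reported.

**Grasp:** My first grasp closed on nothing. The camera depth showed the finger ends about 20 mm short of the reported TCP. I went about 18 mm lower and gripped the tube at tube_mid.

**Press and slide:** I lowered the tube in roughly 1 mm steps. The clips snapped at about 14 N, with the tray about 10 mm down (estimated from the force), and the push then fell to about 6 N. I slid the tube about 8 mm towards the plate, which took 5–6 N. It then stopped moving and the force rose to 9 N, which I took as the cap butting.

**Last checks, after retreating:**
- **Level and seating:** The tube is level to within the depth noise, about 1 mm. It lies parallel to the neighbouring tube and level with it to about 1 mm, reading slightly higher, with its cap in line.
- **Tray:** It is back at its starting height.
- **Not measured directly:** I could not read the cushion compression. Seating rests on the snap, the matching heights and the clips seen closed over the barrel.
- **Disagreement:** The wrist camera puts the tube 1.2 mm to one side of my row estimate. It shows a similar offset of about 1.6 mm on the gripper itself, so I put this down to its calibration.
- **Other objects:** I saw no contact with the petri dish, slide box or marker, but did not re-measure their positions at the end.

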